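# Start the clipper-blade steriliser

### The job

Start the blade steriliser on the barber's counter: first swing its lid gently shut, then push the timer ring round by its paddle until it clicks at the stop marked by the pair of ribs, and then press the start button right down and let it go. Leave the lid shut and the ring at its mark, and do not knock the bottle, the cup or the clipper.

Things in the scene. Friction and masses are not known exactly. Their poses are not given: they have to be found in the camera images.
- steriliser: Fixed white appliance. Origin on the counter under the axis of its upright steel barrel; z up. Housing 270 (x) x 250 (y) mm, deck 60 mm up. Barrel radius 57 mm, rim 135 mm up. Aluminium dial flange, radius 100 mm, top 74 mm up, round the barrel's foot. Lid hinge on the -y side; the ring's paddle works from +x towards +y; start button at x -95, y +70 mm.
- lid (a joint): Angle of the round steel lid, rad: 0 shut flat on the barrel, grows as it opens; starts 1.25 to 1.7 (about upright, its free edge up). Stiff friction hinge: it stays where it is left and needs 1 to 3 N at its tab to move. It turns about the steriliser's +x direction through point lid_hinge.
- lid_hinge (a point): Point on the lid's hinge axis, 71 mm from the barrel axis on the steriliser's -y side, 135.5 mm above the counter; the axis runs along the steriliser's x. The lid is a disc of radius 62 mm, centred 71 mm from the hinge axis. Its underside lies in the plane through the axis, its outer face 9 mm from it (12 mm on a boss of radius 45 mm in the middle).
- lid_tab (a point): Middle of the outer (upper when shut) face of the black tab on the lid's free edge, 150 mm from the hinge axis; tab 40 mm wide, ends 161 mm from the hinge axis. Shut, it lies on the steriliser's +y side, 79 mm from the barrel axis, 144 mm above the counter.
- ring (a joint): Angle (rad, counter-clockwise from above) of the black timer ring round the fixed barrel: outer radius 74 mm, 85 to 115 mm up. Clicks at 0, 0.5, 1.0, 1.5; the marked stop is 1.0, with a click beyond. Starts at 0 or 0.5. 3 to 5 N at the paddle takes it over a click; it then snaps into the next, resting within 0.04. At 0 the paddle points 0.23 rad clockwise of the steriliser's +x.
- paddle (a point): Centre of the upright paddle on the end of the ring's lug, 119 mm from the barrel axis, 122.5 mm above the counter. The paddle is 28 mm long radially (105 to 133 mm from the axis), 12 mm thick along the ring's turn, and stands from 90 to 145 mm above the counter. Its lug is 12 mm thick too.
- mark (a point): Middle of the mark on the dial flange: two parallel raised ribs, each 22 mm long and 5 mm wide, 20 mm apart, radial, 87 mm from the barrel axis, 79 mm above the counter. The lug stands over the gap between them at the marked stop. The other clicks have a small round stud each. The mark lies 0.77 rad counter-clockwise of the steriliser's +x.
- start (a joint): Travel of the round steel start button, m: 0 up, 0.006 fully down. Spring return; fully down takes 4 N.
- start_top (a point): Middle of the start button's top; the button is 36 mm across, pressed straight down.
- bottle: Bystander: amber bottle, 68 mm across, 170 mm high. Origin at its foot.
- cup: Bystander: steel cup with combs, 90 mm across, cup 110 mm and combs up to 165 mm high. Origin at its foot.
- clipper: Bystander: black hair clipper lying down, about 170 x 45 x 41 mm. Origin under the middle of its handle.

How it is judged:
By the outcome, as a careful person would: the job done as asked, in the order asked, and still so for the second after the job is handed in, with the robot touching nothing.
It also fails if it takes over 58 s, if anything falls off the work surface, if the arm or the gripper's body presses on something with over 40 N, if the wrist force passes 120 N, or if a joint passes its speed limit or range.

### The arm

A 6-joint arm with a two-finger parallel gripper is mounted at the origin on the work surface. World frame = base frame: x ahead of the robot, y to its left, z up, the work surface at z = 0. Lengths are in m, angles in rad, forces in N, time in s.
With the tool pointing down it reaches from about 0.35 to 0.975 m from the base axis. Payload 4.9 kg.
Tool frame: the origin (TCP) lies at the very end of the fingers, on their centre line; the grasp point (between the pads) lies ctrl.grip_point_offset behind it (ctrl.grip_point_offset is the distance from the TCP to the grasp point, in m); z points along the fingers, y is the direction in which the jaws open and shut (so a half turn about z gives the same grasp; the last joint's range is limited). The gripper opens to 85 mm and grips with 20 to 120 N. Pads are 22 mm wide; open, the fingers measure 114 mm over their backs; the gripper's body (76 mm by 85 mm) begins 54 mm behind the grasp point. The pads swing forward as they close: fully open they stand 13 mm farther back than shut.
Start: joints at [-1.297, 0.053, 1.613, -0, 1.476, -0.119], TCP at [0.239, -0.577, 0.231] pointing down, gripper open.
Joint ranges: [-3.01, 3.01], [-1.01, 2.22], [0.06, 2.58], [-1.02, 4.17], [0.09, 2.62], [-3.14, 3.14]. Speed limits (rad/s): [2.57, 2.57, 3.14, 3.14, 3.14, 3.14].

### API

Orientations are given as a rotation vector (axis times angle).
In Python, from station import ctrl gives the robot as it stands. The module is installed in compiled form; this text tells all that it offers.
- The arm moves only by the shell command python3 -m creep 'ROWS' [FORCE]. ROWS is JSON, a list of rows, each a list of 5 numbers: the closure in counts, from 0 (fully open) to 255 (shut), then the shift along the tool's x, y, z in mm, then the turn about the tool's z in rad. A call has 1 to 12 rows; each row is the pose to reach, as a shift and turn from the pose commanded when the call began, along the tool's axes at that moment; what a row does not reach only later rows make up. A row lasts 1/12 s, in which the tool goes at most 41.7 mm and 7.16 degrees, less where a joint would pass 70% of its speed; a pose out of reach is approached as far as the arm can. A call with a gripper value outside its range is refused whole. The fingers move at their own pace and stop on an object; FORCE is the grip in N (left out, the last holds). Time passes only in rows, so rows that repeat a pose let the fingers close. It gives the time, the measured TCP pose, the force and the opening at its end, in the units of the state.
- ctrl.get_obs(): the state, without advancing time (a new reading comes with each control period).
- ctrl.get_image(name): name is "scene" or "top" or "wrist"; returns the picture (480x640x3 uint8, red, green, blue); there is no depth.
- ctrl.calibration(name): a dict with "fx", "fy", "cx", "cy" (pixels), "k1" (the pictures are not rectified: a ray, as slopes to the right and down, at radius r is drawn at 1 + k1 r^2 times it, then the intrinsics apply), "R" (3x3) and "t" (3): a world point X has camera coordinates R X + t. Camera axes: x right, y down, z forward; pixel columns grow to the right and rows downward; lengths in m; the calibration is good to about 2 mm. A picture is of the moment at which its call begins: read the wrist's pose just before it. calibration takes no time and is no camera call; for the wrist camera it gives the pose at the moment of the call.
- ctrl.finish_job(): hands the job in, once; it reports no verdict.
Trained networks look in the newest picture that a camera, given by its name, has taken for a name from the list of things; names that differ only in an ending like _2 or _b are one class to them, and where a whole thing is asked for, a point or a joint stands for the part that bears it (a point fixed in the world has none). Each returns a list of dicts, best first, with "conf" (0 to 1); they miss things now and then, are a little off and sometimes report something else, mostly with a low value. They report only what shows in the picture. A call takes as long as a camera call.
- ctrl.boxes_of(camera, label): "rect" ([left, top, width, height] in pixels, round what is visible of it).
- ctrl.outline_of(camera, label): "mask" (480x640 bool, what is visible of it) and "rect" ([left, top, width, height] in pixels, round what is visible of it).
The state is a dict: "t": time; "q": joint angles; "dq": joint speeds; "effort": joint torques, N m; "tool_pos": TCP position; "tool_rot": TCP orientation; "contact_force": force on the tool from outside, world axes, zero at the start; "wrist_torque": the same for the moment, N m; "opening": finger opening in m.
Only numpy, scipy, OpenCV 4.12 (cv2) and the standard library are available. Lean on these libraries where they do the work, as an engineer would, in place of code of your own. Each camera call takes 0.05 s, during which the arm holds its last target. There are 200 camera calls.

## Working session

There is one attempt and no reset: what is moved stays moved. The work goes in short steps, Python scripts to look and compute and a shell command to move; the robot and the scene stay as the last step left them, time stands still between calls to the robot, and variables do not carry over. Pictures are saved under pics/ and viewed, about 8 in all and at most 12, crops included, and the job is handed in when it is done.

```bash
mkdir -p pics
python3 - <<'E'
from station import ctrl
import cv2,numpy as np
for n in ["scene","top"]:
    im=ctrl.get_image(n); cv2.imwrite(f"pics/{n}0.png",im[:,:,::-1])
    c=ctrl.calibration(n); print(n,{k:np.round(v,4).tolist() for k,v in c.items()})
    for l in ["steriliser","lid","lid_tab","paddle","mark","start","ring","bottle","cup","clipper"]:
        print(l,[(np.round(b["rect"],1).tolist(),round(b["conf"],2)) for b in ctrl.boxes_of(n,l)[:2]])
o=ctrl.get_obs();print({k:np.round(v,3).tolist() for k,v in o.items()},ctrl.grip_point_offset)
E
```

```text
scene {'fx': 601.7592, 'fy': 601.7592, 'cx': 311.9446, 'cy': 247.8488, 'k1': -0.1159, 'R': [[0.7248, 0.6888, 0.0134], [0.5736, -0.5926, -0.5655], [-0.3816, 0.4176, -0.8246]], 't': [-0.4202, -0.2405, 1.626]}
steriliser [([194.7, 239.4, 158.5, 142.0], 0.9)]
lid [([228.7, 235.6, 29.9, 75.1], 0.92)]
lid_tab [([229.2, 242.0, 34.9, 69.7], 0.9)]
paddle [([253.4, 257.7, 56.2, 87.0], 0.91)]
mark [([198.5, 237.5, 153.2, 145.0], 0.9), ([229.0, 239.2, 31.2, 70.7], 0.45)]
start [([199.4, 235.3, 152.0, 148.2], 0.56), ([252.5, 258.3, 55.1, 87.5], 0.17)]
ring [([249.2, 258.2, 60.2, 88.8], 0.67)]
bottle [([121.9, 311.2, 44.4, 59.7], 0.82)]
cup [([352.5, 205.7, 43.4, 61.8], 0.66)]
clipper [([165.2, 375.9, 82.3, 26.2], 0.58)]
top {'fx': 513.8761, 'fy': 513.8761, 'cx': 318.4153, 'cy': 233.0112, 'k1': 0.0401, 'R': [[-0.013, -0.9997, -0.0194], [-0.9807, 0.0165, -0.1947], [0.195, 0.0165, -0.9807]], 't': [0.0479, 0.5875, 1.2249]}
steriliser [([337.3, 265.1, 12.3, 11.7], 0.47)]
lid [([404.2, 208.3, 20.3, 56.3], 0.94)]
lid_tab [([403.5, 206.8, 15.4, 54.1], 0.91)]
paddle [([348.5, 186.4, 60.2, 83.8], 0.62)]
mark [([316.8, 179.1, 121.9, 128.9], 0.62)]
start [([336.0, 262.8, 14.8, 14.2], 0.68)]
ring [([351.5, 183.4, 59.1, 85.7], 0.91)]
bottle [([468.4, 278.0, 42.9, 27.9], 0.62)]
cup [([248.6, 196.9, 37.9, 42.7], 0.68)]
clipper [([439.5, 203.0, 60.4, 59.7], 0.94), ([334.4, 264.2, 13.9, 13.6], 0.7)]
{'t': 1.1, 'q': [-1.297, 0.053, 1.613, 0.0, 1.476, -0.119], 'dq': [0.001, 0.001, -0.001, -0.0, -0.0, -0.0], 'effort': [-0.0, -39.369, -37.047, -0.0, 0.001, 0.0], 'tool_pos': [0.239, -0.577, 0.231], 'tool_rot': [3.081, 0.613, 0.0], 'contact_force': [-0.398, -0.646, 0.455], 'wrist_torque': [0.008, 0.024, -0.036], 'opening': 0.086} 0.0187
```

Run:
```python
import cv2
a=cv2.imread("pics/top0.png")[160:320,230:530];cv2.imwrite("pics/a.png",cv2.resize(a,(800,427),interpolation=cv2.INTER_CUBIC))
b=cv2.imread("pics/scene0.png")[190:420,110:410];cv2.imwrite("pics/b.png",cv2.resize(b,(780,598),interpolation=cv2.INTER_CUBIC))
```

```text
(no output)
```

View pics/a.png

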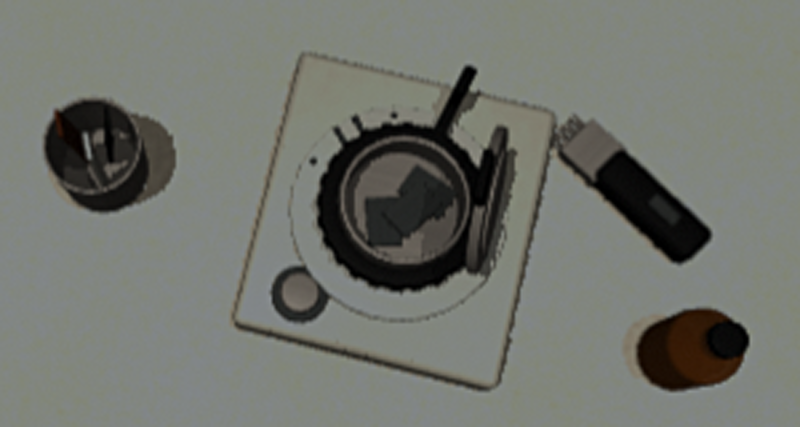

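View pics/b.png

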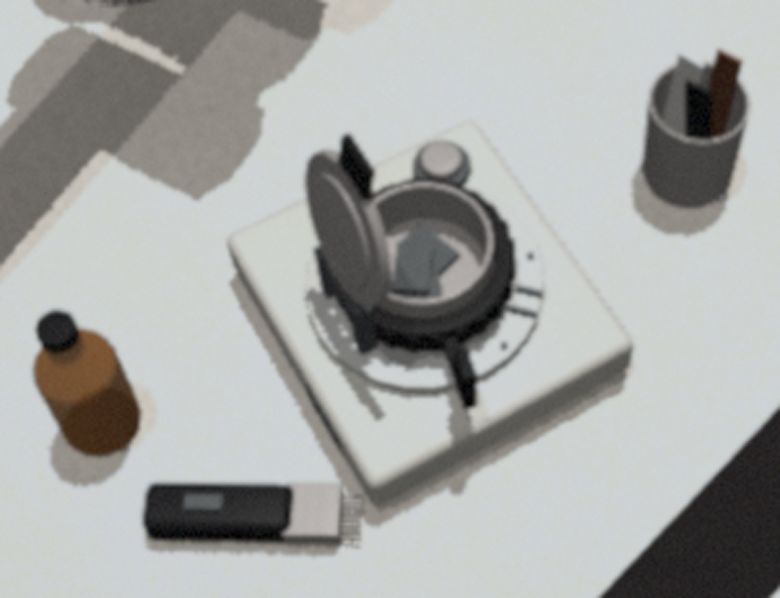

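The top crop shows the paddle over the first stud. Studs at (394,115) and (313,160) are free and the ribs are at about (347,131), so the ring is at 0. The lid is roughly upright on the right, with the button at (300,293). The scene crop agrees: ribs (525,302), tab (357,165), button (440,158). Next I'll fit the pose.

```bash
cat > h.py <<'E'
import numpy as np
from station import ctrl
from scipy.spatial.transform import Rotation as Ro
def proj(n,P):
    c=ctrl.calibration(n);X=np.atleast_2d(P)@np.array(c["R"]).T+c["t"];s=X[:,:2]/X[:,2:]
    s=s*(1+c["k1"]*(s**2).sum(1,keepdims=True));return s*[c["fx"],c["fy"]]+[c["cx"],c["cy"]]
def S2W(pose,P):
    P=np.atleast_2d(P);c,s=np.cos(pose[2]),np.sin(pose[2])
    return np.c_[pose[0]+c*P[:,0]-s*P[:,1],pose[1]+s*P[:,0]+c*P[:,1],P[:,2]]
def pol(r,a,z): return [r*np.cos(a),r*np.sin(a),z]
E
python3 - <<'E'
from h import *
from scipy.optimize import least_squares
T=lambda p:np.array(p)*.375+[230,160]
Sc=lambda p:np.array(p)*300/780+[110,190]
tp=T([(302,54),(553,113),(497,388),(235,324),(300,293),(347,131),(394,115),(313,160),(405,201)])
sp=Sc([(632,343),(378,488),(232,240),(473,122),(440,158),(525,302),(504,345),(530,256)])
def model(v):
    x,y,a,ox,oy,bz,th=v
    P=[(ox+sx*.135,oy+sy*.125,.06) for sx,sy in((1,1),(1,-1),(-1,-1),(-1,1))]
    P+=[(-.095,.07,bz),pol(.087,.77,.079),pol(.087,.27,.077),pol(.087,1.27,.077),(0,0,.135)]
    W=S2W(v,P)
    tab=S2W(v,[(0,-.071+.15*np.cos(th)-.005*np.sin(th),.1355+.15*np.sin(th)+.005*np.cos(th))])
    return proj("top",W),proj("scene",W[:8]),proj("top",tab),proj("scene",tab)
tt=T([(502,140)]);st=Sc([(357,163)])
def res(v):
    a,b,c,d=model(v);return np.r_[(a-tp).ravel(),(b-sp).ravel(),(c-tt).ravel(),(d-st).ravel(),v[3:5]*200]
best=min((least_squares(res,[.6,-.1,a,0,0,.075,1.5],loss="soft_l1") for a in(-.2,.3)),key=lambda r:r.cost)
print(best.x.round(4),best.cost);r=res(best.x)[:-2].reshape(-1,2);print(r.round(1).tolist())
np.save("pose.npy",best.x)
v=best.x
for n,p in dict(tab=(0,-.071+.15*np.cos(v[6]),.1355+.15*np.sin(v[6])),btn=(-.095,.07,v[5]),pad0=pol(.119,-.23,.1225),mark=pol(.119,.77,.08)).items(): print(n,S2W(v,p).round(3))
print(Ro.from_rotvec(ctrl.get_obs()["tool_rot"]).as_matrix().round(3))
E
```

```text
[ 5.6890e-01 -1.0960e-01 -2.5240e-01 -1.3000e-03 -1.0000e-04  8.3000e-02
  1.3891e+00] 36.994068846963174
[[-1.6, -2.3], [1.5, -2.4], [0.8, -0.0], [-1.7, -0.5], [-0.1, -1.1], [0.5, -0.8], [-0.5, 0.6], [1.0, 0.5], [-0.4, -1.7], [2.8, -0.9], [-1.5, 0.8], [-3.9, -1.0], [-0.7, -3.0], [0.4, 0.1], [1.0, -0.4], [-0.5, -0.8], [-1.1, 0.4], [-6.0, 12.5], [-0.6, 1.2]]
tab [[ 0.558 -0.152  0.283]]
btn [[ 0.494 -0.018  0.083]]
pad0 [[ 0.674 -0.165  0.122]]
mark [[ 0.672 -0.051  0.08 ]]
[[ 0.924  0.383  0.   ]
 [ 0.383 -0.924 -0.   ]
 [ 0.     0.    -1.   ]]
```

```bash
python3 -m creep '[[255,30,-10,-30,0],[255,60,-25,-60,0.06],[255,95,-45,-90,0.12],[255,128,-63,-115,0.2],[255,160,-80,-140,0.28],[255,192,-97,-150,0.36],[255,224,-114,-150,0.44],[255,258,-131,-150,0.52],[255,294,-150,-150,0.6],[255,330,-168,-150,0.645],[255,360,-185,-150,0.645],[255,372,-192,-150,0.645]]' 40
python3 - <<'E'
from h import *
import cv2
im=ctrl.get_image("wrist");c=ctrl.calibration("wrist")
print({k:np.round(q,3).tolist() for k,q in c.items()})
o=ctrl.get_obs();print(o["t"],o["tool_pos"],o["q"].round(2) if hasattr(o["q"],"round") else o["q"])
v=np.load("pose.npy");im=im[:,:,::-1].copy()
cv2.imwrite("pics/w0raw.png",im)
P=[(0,0,.135),(-.095,.07,v[5]),pol(.087,.77,.079),pol(.087,.27,.077),pol(.087,1.27,.077),pol(.119,-.23,.145),(0,-.071,.1355),(0,-.071+.15*np.cos(v[6]),.1355+.15*np.sin(v[6])),(.135,.125,.06),(-.135,.125,.06),(.135,-.125,.06),(-.135,-.125,.06)]
for p in proj("wrist",S2W(v,P)):
    print(p.round(1))
    if abs(p).max()<2000: cv2.drawMarker(im,tuple(int(q) for q in p),(0,0,255),0,10)
cv2.imwrite("pics/w0.png",im)
E
```

```text
t: 2.1
tool_pos: [0.5115, -0.254, 0.3814]
tool_rot: [-3.116, 0.388, -0.001]
contact_force: [-0.5, -0.6, 0.6]
opening: -0.0002
{'fx': 369.217, 'fy': 369.217, 'cx': 318.244, 'cy': 241.455, 'k1': 0.017, 'R': [[-0.245, -0.97, -0.002], [-0.922, 0.232, 0.31], [-0.3, 0.077, -0.951]], 't': [-0.121, 0.443, 0.695]}
2.15 [ 0.51175915 -0.25371188  0.38130684] [-0.59 -0.12  1.54  0.    1.73  1.23]
[171.4 178.8]
[140.2 248. ]
[129.8 115.8]
[161.2  96. ]
[116.2 148.8]
[181.5  54.2]
[239.3 179.4]
[153.2 212.3]
[69.4 46.4]
[111.3 270.2]
[293.4  49. ]
[296.6 271.1]
```

View pics/w0.png

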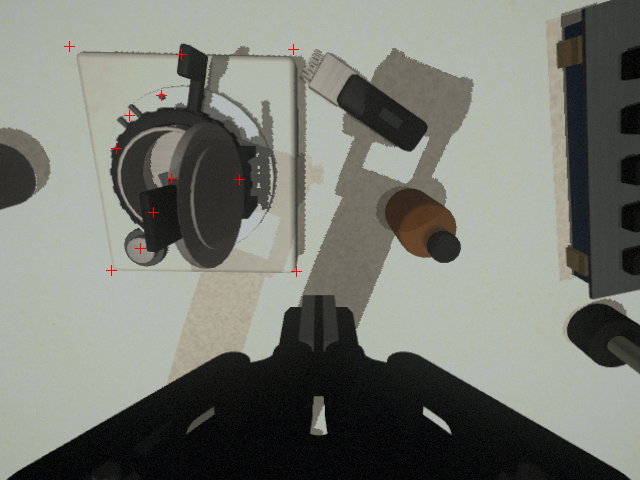

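Projected points fall on the studs, ribs and barrel. The tab is seen at (160,218) against (153,212) predicted, so it's a few mm off, which is good enough. Going down behind the lid.

```bash
python3 -m creep '[[255,5,-8,30,0],[255,10,-16,65,0],[255,15,-24,95,0],[255,16,-29,109,0],[255,16,-29,109,0]]' && python3 -m creep '[[255,0,-12,0,0],[255,0,-24,0,0],[255,0,-34,0,0],[255,0,-34,0,0]]'
python3 - <<'E'
from h import *
v=np.load("pose.npy")
th=np.r_[1.45:-.01:-.1,0]
s=.143
for t in th: print(round(t,2),np.round([1e3*(-.071+s*np.cos(t)-.009*np.sin(t)-.0145),1e3*(.1355+s*np.sin(t)+.009*np.cos(t))],0))
o=ctrl.get_obs();p=np.array(o["tool_pos"]);d=p[:2]-v[:2];c,q=np.cos(v[2]),np.sin(v[2])
print("TCP in S",c*d[0]+q*d[1],-q*d[0]+c*d[1],p[2])
E
```

```text
t: 2.57
tool_pos: [0.5302, -0.2325, 0.2673]
tool_rot: [-3.113, 0.394, 0.012]
contact_force: [-0.6, 0.6, -0.7]
opening: -0.0001
t: 2.9
tool_pos: [0.5419, -0.1992, 0.2751]
tool_rot: [3.116, -0.392, 0.006]
contact_force: [-0.2, 0.1, -0.7]
opening: 0.0001
1.45 [-77. 279.]
1.35 [-63. 277.]
1.25 [-49. 274.]
1.15 [-35. 270.]
1.05 [-22. 264.]
0.95 [-10. 257.]
0.85 [  2. 249.]
0.75 [ 13. 240.]
0.65 [ 23. 229.]
0.55 [ 32. 218.]
0.45 [ 39. 206.]
0.35 [ 46. 193.]
0.25 [ 51. 180.]
0.15 [ 55. 166.]
0.05 [ 57. 152.]
0.0 [ 57. 145.]
TCP in S -0.003788272610462093 -0.09351757235513902 0.27508163480737025
```

```bash
python3 -m creep '[[255,0,-10,-2,0],[255,0,-17,-4,0],[255,0,-23,-4,0],[255,0,-29,-4,0],[255,0,-35,-3,0],[255,0,-42,-2,0],[255,0,-49,0,0],[255,0,-56,2.5,0]]' && python3 -m creep '[[255,0,-7,3,0],[255,0,-13,6,0],[255,0,-19,9.5,0],[255,0,-25,13,0],[255,0,-31,17,0]]'
python3 - <<'E'
from h import *
import cv2
cv2.imwrite("pics/s1.png",cv2.resize(ctrl.get_image("scene")[190:420,110:410,::-1],(780,598),interpolation=cv2.INTER_CUBIC))
v=np.load("pose.npy")
o=ctrl.get_obs();p=np.array(o["tool_pos"]);d=p[:2]-v[:2];c,q=np.cos(v[2]),np.sin(v[2])
print("TCP in S",c*d[0]+q*d[1],-q*d[0]+c*d[1],p[2],o["contact_force"])
E
```

```text
t: 3.57
tool_pos: [0.5549, -0.1459, 0.2699]
tool_rot: [3.116, -0.395, 0.001]
contact_force: [0.2, -0.7, 1.9]
opening: 0.0002
t: 3.98
tool_pos: [0.5625, -0.1157, 0.2524]
tool_rot: [-3.117, 0.395, 0.0]
contact_force: [-0.3, -0.6, 2.1]
opening: 0.0001
TCP in S -0.005158080825721949 -0.006582698727559844 0.25130328549424613 [0.03636833 0.87577201 0.25107973]
```

View pics/s1.png

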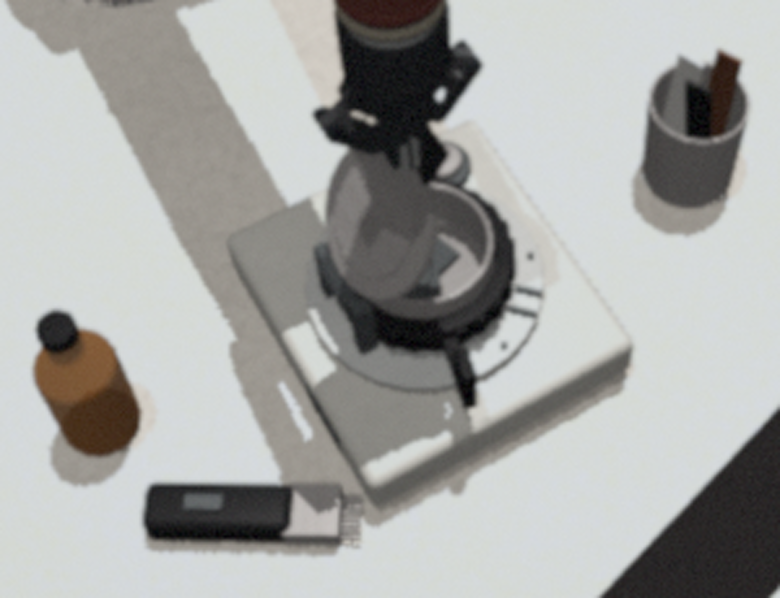

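The lid follows the finger: at about 0.85 rad the finger sits on the tab at (405,160), with 1–2 N. Continuing along the arc.

```bash
python3 -m creep '[[255,0,-6,4,0],[255,0,-11.5,8.5,0],[255,0,-17,13,0],[255,0,-22,18.5,0],[255,0,-27,24,0],[255,0,-31.5,29.5,0],[255,0,-36,35,0],[255,0,-39.5,41,0],[255,0,-43,47,0],[255,0,-46.5,53.5,0],[255,0,-50,60,0],[255,0,-50,60,0]]' && python3 -m creep '[[255,0,-2.5,6.5,0],[255,0,-5,13,0],[255,0,-7,19,0],[255,0,-9,25,0],[255,0,-10,30,0],[255,0,-10.5,35,0],[255,0,-11,39,0],[255,0,-11,42,0],[255,0,-11,44,0],[255,0,-11,44,0]]'
```

```text
t: 5.03
tool_pos: [0.5737, -0.0673, 0.1903]
tool_rot: [-3.117, 0.394, 0.006]
contact_force: [-0.6, 0.1, 0.2]
opening: -0.0002
t: 5.87
tool_pos: [0.5772, -0.0573, 0.1482]
tool_rot: [3.117, -0.395, -0.002]
contact_force: [0.4, 0.5, -0.6]
opening: -0.0
```

```bash
python3 -m creep '[[255,0,0,1.5,0],[255,0,0,3,0],[255,0,0,4,0],[255,0,0,4,0]]';python3 -m creep '[[255,0,0,1,0],[255,0,0,2,0],[255,0,0,2,0]]'
```

```text
t: 6.2
tool_pos: [0.5775, -0.0573, 0.1447]
tool_rot: [3.117, -0.395, -0.0]
contact_force: [-0.2, 0.5, 0.2]
opening: -0.0001
t: 6.45
tool_pos: [0.5777, -0.0574, 0.1444]
tool_rot: [3.116, -0.395, -0.0]
contact_force: [-3.9, 0.8, 6.6]
opening: 0.0
```

The lid is shut: contact at z = 144.4 mm (144 expected), 6.6 N. Lifting clear, then working out the paddle path.

```bash
python3 -m creep '[[255,0,0,-20,0],[255,0,0,-55,0],[255,0,0,-80,0],[255,0,0,-80,0]]'
python3 - <<'E'
from h import *
import cv2
im=ctrl.get_image("top")[160:320,230:530,::-1]
cv2.imwrite("pics/t2.png",cv2.resize(im,(800,427),interpolation=cv2.INTER_CUBIC))
v=np.load("pose.npy")
o=ctrl.get_obs();M=Ro.from_rotvec(o["tool_rot"]).as_matrix();p=np.array(o["tool_pos"])
print(p,o["q"])
def tgt(phi,gap,r=.119,z=.112):
    er=np.array([np.cos(phi),np.sin(phi)]);et=np.array([-er[1],er[0]])
    w=S2W(v,[*(r*er-(.006+.011+gap)*et),z])[0]; return w
yaw=np.arctan2(M[1,0],M[0,0])
for phi,g in [(-.23,.03)]:
    print("pre",tgt(phi,g),(M.T@(tgt(phi,g)-p)*1e3).round(1),"turn",yaw-(phi+np.pi/2+v[2]))
# path in tool frame aligned with tangent at phi=-.23, from pre
a=-.23+np.pi/2+v[2];T=np.array([[np.cos(a),np.sin(a),0],[np.sin(a),-np.cos(a),0],[0,0,-1.]])
w0=tgt(-.23,.03)
for ring in np.arange(0,1.06,.05): print(round(ring,2),(T.T@(tgt(-.23+ring,0)-w0)*1e3).round(1)[:2])
E
```

```text
t: 6.78
tool_pos: [0.5807, -0.0581, 0.2301]
tool_rot: [3.115, -0.395, 0.018]
contact_force: [0.2, -0.4, 0.8]
opening: 0.0001
[ 0.57965589 -0.05786386  0.22722407] [-2.27092857e-01 -5.02048874e-02  1.72273745e+00 -2.55604493e-04
  1.46128758e+00  1.59595664e+00]
pre [ 0.65250463 -0.20644128  0.112     ] [106.7 125.7 116.1] turn -1.340648480546203
0.0 [30.  0.]
0.05 [36.   0.7]
0.1 [42.   1.1]
0.15 [48.   1.2]
0.2 [54.  1.]
0.25 [60.   0.5]
0.3 [65.9 -0.3]
0.35 [71.8 -1.4]
0.4 [77.7 -2.8]
0.45 [83.5 -4.5]
0.5 [89.1 -6.4]
0.55 [94.7 -8.7]
0.6 [100.2 -11.2]
0.65 [105.5 -14. ]
0.7 [110.7 -17. ]
0.75 [115.7 -20.3]
0.8 [120.5 -23.9]
0.85 [125.2 -27.7]
0.9 [129.6 -31.7]
0.95 [133.9 -36. ]
1.0 [137.9 -40.4]
1.05 [141.8 -45. ]
```

View pics/t2.png

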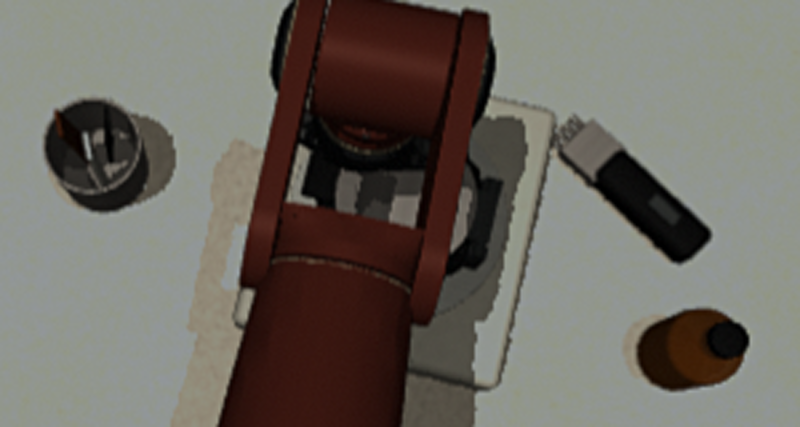

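The lid covers the barrel with its tab at (322,180); the bystanders are where they were. Moving behind the paddle, with the pads' x side as the pushing face.

```bash
python3 -m creep '[[255,10,12,0,-0.12],[255,20,24,0,-0.24],[255,30,36,0,-0.36],[255,40,48,0,-0.48],[255,50,60,0,-0.6],[255,60,72,0,-0.72],[255,70,84,0,-0.84],[255,80,96,0,-0.96],[255,90,108,0,-1.08],[255,100,118,0,-1.2],[255,106,125,0,-1.32],[255,106,125,0,-1.34]]'
python3 - <<'E'
from h import *
import cv2
im=ctrl.get_image("wrist")[:,:,::-1].copy()
v=np.load("pose.npy")
P=[pol(r,-.23+d/r,.145) for r in(.105,.133) for d in(-.006,.006)]+[pol(.087,.77,.079),pol(.087,1.27,.077),(-.095,.07,.083)]
for p in proj("wrist",S2W(v,P)):
    print(p.round(1))
    if abs(p).max()<2000: cv2.drawMarker(im,tuple(int(q) for q in p),(0,0,255),0,10)
cv2.imwrite("pics/w2.png",im)
o=ctrl.get_obs();print(o["tool_pos"],o["tool_rot"],"want .6525 -.2064")
E
```

```text
t: 7.83
tool_pos: [0.6487, -0.2061, 0.2206]
tool_rot: [-2.686, -1.626, 0.003]
contact_force: [-1.1, 0.1, -0.4]
opening: -0.0002
[304.  186.5]
[303.7 166. ]
[351.3 186.4]
[351.8 165.9]
[222.8  56.5]
[162.2  34.8]
[ 2.2 96.7]
[ 0.64843541 -0.20518598  0.22085982] [-2.68733456e+00 -1.62279822e+00  2.51994971e-03] want .6525 -.2064
```

View pics/w2.png

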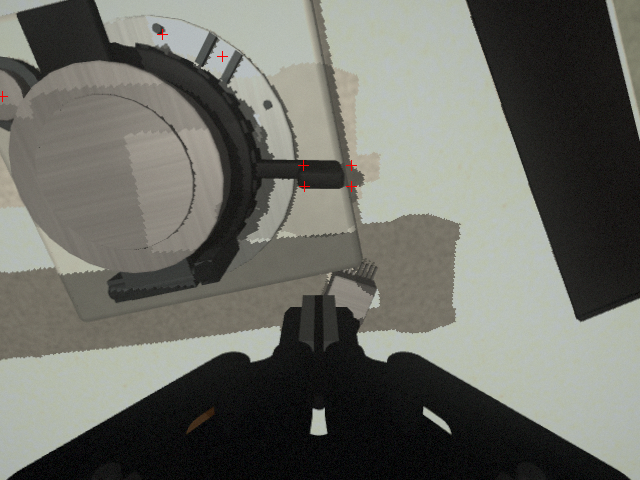

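The lid is flat shut. The paddle shows at (297–344, 160–188), about 3 mm nearer the axis than predicted, and the TCP already sits inward by that much. Ribs at (219,57). Descend and push to about ring 0.45.

```bash
python3 -m creep '[[255,0,0,30,0],[255,0,0,70,0],[255,0,0,100,0],[255,0,0,110,0],[255,0,0,110,0]]' && python3 -m creep '[[255,10,0,0,0],[255,20,0,0,0],[255,26,0,0,0],[255,32,0,0,0],[255,36,0.7,0,-0.05],[255,42,1.1,0,-0.1],[255,48,1.2,0,-0.15],[255,54,1,0,-0.2],[255,54,1,0,-0.2]]'
python3 - <<'E'
from h import *
v=np.load("pose.npy")
o=ctrl.get_obs();p=np.array(o["tool_pos"]);d=p[:2]-v[:2];c,q=np.cos(v[2]),np.sin(v[2])
x,y=c*d[0]+q*d[1],-q*d[0]+c*d[1];print(x,y,np.hypot(x,y),np.arctan2(y,x),p,o["contact_force"])
E
```

```text
t: 8.3
tool_pos: [0.646, -0.2029, 0.1077]
tool_rot: [-2.683, -1.62, 0.008]
contact_force: [-0.2, -0.4, 0.7]
opening: -0.0
t: 9.05
tool_pos: [0.6765, -0.1565, 0.1148]
tool_rot: [2.509, 1.887, 0.003]
contact_force: [0.2, 0.2, 0.2]
opening: 0.0001
0.11593857449148309 -0.018521825309085645 0.11740873505790556 -0.15841685918938658 [ 0.67652646 -0.15648737  0.11478719] [0.22233034 0.19177898 0.22788167]
```

```bash
python3 -m creep '[[255,6,0.7,0,-0.05],[255,12,1.1,0,-0.1],[255,18,1.2,0,-0.15],[255,18,1.2,0,-0.15]]'
python3 - <<'E'
from h import *
import cv2
im=ctrl.get_image("wrist")[:,:,::-1].copy()
cv2.imwrite("pics/w3.png",im)
E
```

```text
t: 9.38
tool_pos: [0.6818, -0.1394, 0.1136]
tool_rot: [2.363, 2.069, 0.002]
contact_force: [0.2, -0.7, 0.2]
opening: -0.0001
```

View pics/w3.png

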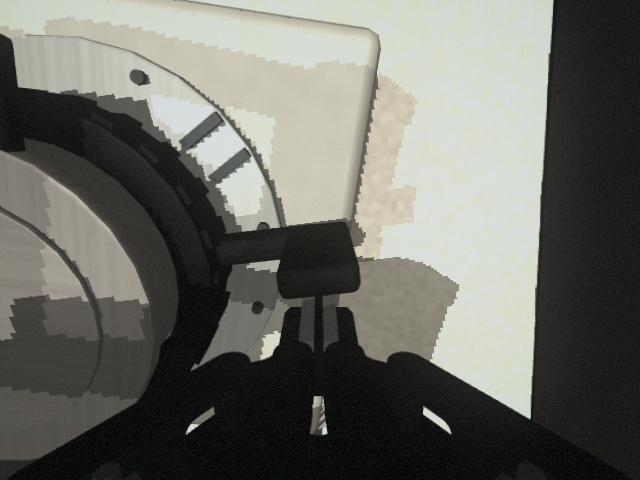

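The paddle (278–358, 222–298) has left the first stud (258,307), and its lug is now by the 0.5 stud (262,228). So it has gone over one click. On towards the ribs, in stages.

```bash
python3 -m creep '[[255,6,0.7,0,-0.05],[255,12,1.1,0,-0.1],[255,18,1.2,0,-0.15],[255,24,1,0,-0.2],[255,30,0.5,0,-0.25],[255,30,0.5,0,-0.25]]'; python3 -m creep '[[255,3,0.3,0,-0.025],[255,6,0.7,0,-0.05],[255,6,0.7,0,-0.05]]';python3 -m creep '[[255,3,0.3,0,-0.025],[255,6,0.7,0,-0.05],[255,6,0.7,0,-0.05]]';  python3 -m creep '[[255,3,0.3,0,-0.025],[255,6,0.7,0,-0.05],[255,6,0.7,0,-0.05]]'
python3 - <<'E'
from h import *
import cv2
im=ctrl.get_image("wrist")[:,:,::-1].copy()
cv2.imwrite("pics/w4.png",im)
v=np.load("pose.npy")
o=ctrl.get_obs();p=np.array(o["tool_pos"]);d=p[:2]-v[:2];c,q=np.cos(v[2]),np.sin(v[2])
x,y=c*d[0]+q*d[1],-q*d[0]+c*d[1];print(x,y,np.hypot(x,y),np.arctan2(y,x),"ring~",np.arctan2(y,x)+.143+.23,p,o["contact_force"])
E
```

```text
t: 9.93
tool_pos: [0.6857, -0.1108, 0.1132]
tool_rot: [2.088, 2.346, -0.001]
contact_force: [0.0, -1.8, 0.7]
opening: -0.0003
t: 10.18
tool_pos: [0.6856, -0.1046, 0.1131]
tool_rot: [2.028, 2.399, 0.0]
contact_force: [0.3, -0.1, 1.1]
opening: 0.0001
t: 10.43
tool_pos: [0.6853, -0.098, 0.1129]
tool_rot: [-1.966, -2.45, -0.001]
contact_force: [-0.9, 0.8, -0.2]
opening: -0.0001
t: 10.68
tool_pos: [0.6845, -0.0918, 0.1126]
tool_rot: [-1.903, -2.498, -0.001]
contact_force: [0.0, -0.0, -0.5]
opening: -0.0002
0.10756599340142409 0.045892276863586066 0.1169467571682056 0.4032614498365773 ring~ 0.7762614498365773 [ 0.68450352 -0.09202309  0.11255632] [-0.9769104   0.30667285 -0.41671074]
```

View pics/w4.png

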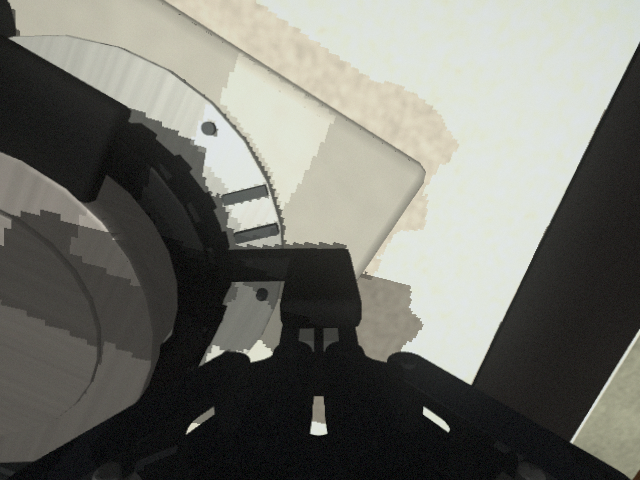

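Ribs at (245,195) and (256,234); the lug at row 263 is still short of them, and the paddle rests on the finger. I'll push on in small steps, following the paddle's box by detector.

```bash
cat > d.py <<'E'
from h import *
import cv2,sys
im=ctrl.get_image("wrist")[:,:,::-1]; cv2.imwrite(f"pics/{sys.argv[1]}.png",im)
print([(np.round(b["rect"]).tolist(),round(b["conf"],2)) for b in ctrl.boxes_of("wrist","paddle")[:2]])
g=im[:,310:332].mean((1,2));print("top dark row at x~320:",np.where(g[150:330]<60)[0][:1]+150)
E
python3 d.py d0; python3 -m creep '[[255,3,0.3,0,-0.025],[255,3,0.3,0,-0.025]]';python3 d.py d1; python3 -m creep '[[255,3,0.3,0,-0.025],[255,3,0.3,0,-0.025]]';python3 d.py d2
```

```text
[([105.0, 124.0, 258.0, 276.0], 0.91)]
top dark row at x~320: [248]
t: 11.0
tool_pos: [0.684, -0.0893, 0.1126]
tool_rot: [-1.872, -2.522, -0.0]
contact_force: [-0.3, 0.5, 0.2]
opening: 0.0002
[([112.0, 124.0, 251.0, 272.0], 0.92)]
top dark row at x~320: [248]
t: 11.27
tool_pos: [0.6836, -0.0864, 0.1128]
tool_rot: [-1.841, -2.545, -0.0]
contact_force: [0.3, -0.5, -0.1]
opening: 0.0001
[([115.0, 127.0, 247.0, 272.0], 0.76)]
top dark row at x~320: [242]
```

```bash
python3 -m creep '[[255,0,0,0,0],[255,0,0,0,0],[255,0,0,0,0]]';python3 d.py d3; python3 -m creep '[[255,3,0.3,0,-0.025],[255,3,0.3,0,-0.025]]';python3 d.py d4
```

```text
t: 11.62
tool_pos: [0.6836, -0.0868, 0.1128]
tool_rot: [1.843, 2.544, 0.0]
contact_force: [-0.1, -0.7, -0.2]
opening: 0.0
[([117.0, 130.0, 243.0, 268.0], 0.74), ([1.0, 1.0, 428.0, 478.0], 0.52)]
top dark row at x~320: [205]
t: 11.88
tool_pos: [0.6829, -0.0834, 0.1128]
tool_rot: [-1.809, -2.568, -0.0]
contact_force: [0.4, 0.3, -0.3]
opening: 0.0
[([120.0, 134.0, 240.0, 265.0], 0.75)]
top dark row at x~320: [212]
```

It snapped ahead (dark edge 242→205) and then stayed put while the finger advanced. Back off, lift and look.

```bash
python3 -m creep '[[255,-10,2,0,0],[255,-25,4,0,0],[255,-25,4,-30,0],[255,-25,4,-70,0],[255,-25,4,-105,0],[255,-25,4,-110,0],[255,-25,4,-110,0]]';python3 d.py w5
```

```text
t: 12.57
tool_pos: [0.6979, -0.108, 0.2284]
tool_rot: [1.807, 2.559, 0.005]
contact_force: [-0.6, -0.4, -0.5]
opening: 0.0003
[([51.0, 53.0, 280.0, 222.0], 0.64)]
top dark row at x~320: [304]
```

View pics/w5.png

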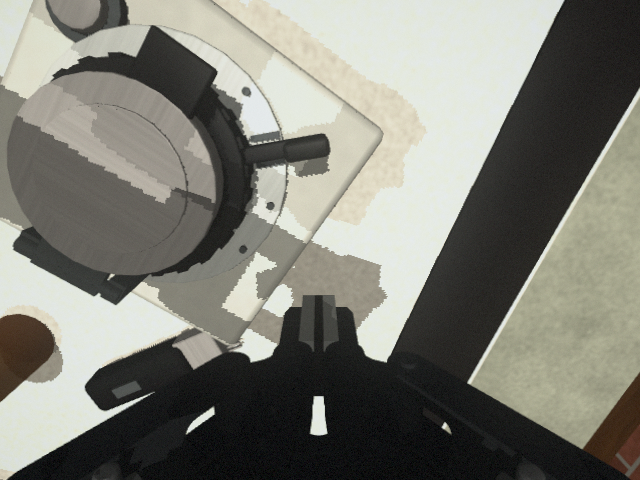

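The lug stands over the rib pair: one rib shows at (265,135), and the free studs are at (243,249), (270,205) and (247,91). The lid is shut. I'll refine the pose from these and aim at the button.

Run:
```python
from h import *
from scipy.optimize import least_squares
v=np.load("pose.npy");z=.077
m=np.array([(243,249),(270,205),(247,91)]);P=[pol(.087,a,z) for a in(-.23,.27,1.27)]
print("old res",(proj("wrist",S2W(v,P))-m).round(1).tolist())
r=least_squares(lambda u:(proj("wrist",S2W(u,P))-m).ravel(),v[:3]);u=r.x;print(u,r.fun.round(1))
v2=(np.array(u)*.7+v[:3]*.3)
for w in (v,u,v2): print("btn",S2W(w,[(-.095,.07,.083)]).round(4))
for ring in(.5,1.,1.5): print(ring,[proj("wrist",S2W(u,[pol(r,-.23+ring,.145)]))[0].round().tolist() for r in(.105,.133)])
o=ctrl.get_obs();M=Ro.from_rotvec(o["tool_rot"]).as_matrix();p=np.array(o["tool_pos"])
t=S2W(u,[(-.097,.072,.15)])[0];print(p,o["q"],"tool shift",(M.T@(t-p)*1e3).round(1),"turn",np.arctan2(M[1,0],M[0,0])-(2.506+u[2]))
np.save("pose2.npy",u)
```

```text
old res [[3.9, 4.3], [3.5, 5.7], [1.9, 9.2]]
[ 0.56498407 -0.10449234 -0.26716163] [-0.1 -1.7  0.2 -0.4 -0.1  1.6]
btn [[ 0.4944 -0.0181  0.083 ]]
btn [[ 0.4918 -0.0119  0.083 ]]
btn [[ 0.4926 -0.0138  0.083 ]]
0.5 [[284.0, 237.0], [326.0, 251.0]]
1.0 [[289.0, 152.0], [337.0, 144.0]]
1.5 [[249.0, 61.0], [289.0, 24.0]]
[ 0.69522072 -0.10696461  0.22221474] [-2.58256390e-01  2.38813996e-01  1.42274073e+00 -2.20280717e-04
  1.48038886e+00 -5.99499058e-01] tool shift [ 160.4 -160.3   72.3] turn -0.32677944915957147
```

```bash
python3 -m creep '[[255,15,-15,0,-0.04],[255,35,-35,0,-0.08],[255,55,-55,0,-0.14],[255,75,-75,0,-0.2],[255,95,-95,0,-0.26],[255,115,-115,0,-0.32],[255,135,-135,0,-0.33],[255,150,-150,0,-0.33],[255,160,-160,0,-0.33],[255,160,-160,0,-0.33],[255,160,-160,40,-0.33],[255,160,-160,40,-0.33]]'
python3 - <<'E'
from h import *
import cv2
u=np.load("pose2.npy");im=ctrl.get_image("wrist")[:,:,::-1].copy()
o=ctrl.get_obs();print(o["tool_pos"],"want",S2W(u,[(-.097,.072,.18)])[0])
print([(b["rect"],b["conf"]) for b in ctrl.boxes_of("wrist","start")[:2]])
for p in proj("wrist",np.r_[S2W(u,[(-.095,.07,.083)]),[[o["tool_pos"][0],o["tool_pos"][1],.083]]]): print(p);cv2.drawMarker(im,tuple(int(q) for q in p),(0,0,255),0,10)
cv2.imwrite("pics/w6.png",im)
E
```

```text
t: 13.67
tool_pos: [0.4866, -0.0086, 0.1749]
tool_rot: [-1.36, -2.819, 0.006]
contact_force: [-1.7, 0.4, -2.6]
opening: -0.0002
[ 0.4875464  -0.00880332  0.17727249] want [ 0.49043286 -0.00943911  0.18      ]
[([296.9, 232.5, 52.0, 47.3], 0.56)]
[321.21353102 250.76510911]
[319.13179994 243.72249453]
```

View pics/w6.png

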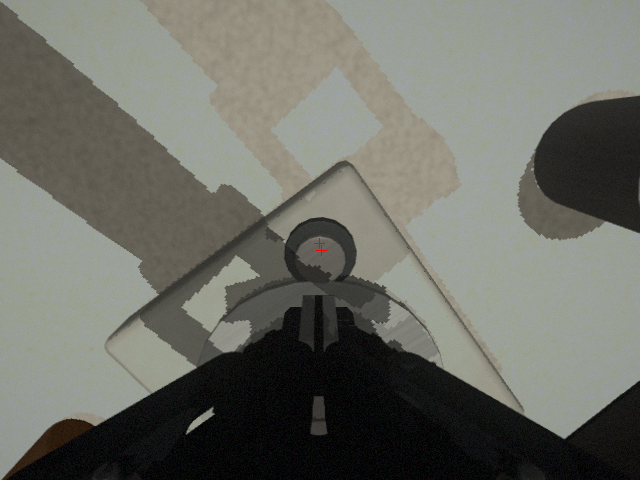

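The button top is centred at (321,257) and the TCP projects to (319,244). I'll shift 5 mm inward and descend by feel.

```bash
python3 -m creep '[[255,-6,1,20,0],[255,-6,1,45,0],[255,-6,1,68,0],[255,-6,1,80,0],[255,-6,1,80,0],[255,-6,1,80,0]]'; for i in 1 2 3; do python3 -m creep '[[255,0,0,2,0],[255,0,0,4,0],[255,0,0,4,0]]' | grep -E 'pos|contact'; done
```

```text
t: 14.27
tool_pos: [0.4958, -0.0133, 0.1034]
tool_rot: [-1.365, -2.829, 0.0]
contact_force: [0.7, -0.8, 0.1]
opening: 0.0
tool_pos: [0.496, -0.0132, 0.0999]
contact_force: [0.0, 0.0, 0.8]
tool_pos: [0.4951, -0.013, 0.0946]
contact_force: [-0.5, -0.1, -0.4]
tool_pos: [0.4949, -0.013, 0.0902]
contact_force: [0.2, 0.6, 0.2]
```

```bash
for i in 1 2 3 4 5; do python3 -m creep '[[255,0,0,1,0],[255,0,0,2,0],[255,0,0,2,0]]' | grep -E 'pos|contact'; done
```

```text
tool_pos: [0.4951, -0.013, 0.0886]
contact_force: [0.3, -0.0, 0.5]
tool_pos: [0.4951, -0.013, 0.0866]
contact_force: [-0.8, 0.5, -0.9]
tool_pos: [0.4951, -0.013, 0.0846]
contact_force: [-0.8, -0.4, 0.8]
tool_pos: [0.4951, -0.013, 0.0825]
contact_force: [0.9, 0.6, -1.2]
tool_pos: [0.4953, -0.0131, 0.0809]
contact_force: [0.2, -0.2, 2.3]
```

```bash
for i in 1 2 3 4; do python3 -m creep '[[255,0,0,1,0],[255,0,0,2,0],[255,0,0,2,0]]' | grep -E 'pos|contact'; done
```

```text
tool_pos: [0.4954, -0.0131, 0.0789]
contact_force: [-0.3, 0.5, 3.9]
tool_pos: [0.4954, -0.0131, 0.0769]
contact_force: [-0.1, 0.7, 3.1]
tool_pos: [0.4955, -0.0131, 0.0759]
contact_force: [-4.7, 0.9, 10.0]
tool_pos: [0.4956, -0.0131, 0.0757]
contact_force: [-9.2, 1.6, 20.1]
```

Bottomed hard: 6 mm of travel, with 20 N at the stop. Let go, lift straight up and retreat so the top view is clear.

```bash
python3 -m creep '[[255,0,0,-5,0],[255,0,0,-15,0],[255,2,0,-45,0],[255,5,0,-85,0],[255,10,0,-125,0],[255,40,0,-150,0],[255,75,0,-150,0],[255,110,0,-150,0],[255,145,0,-150,0],[255,145,0,-150,0]]'
python3 - <<'E'
from h import *
import cv2
im=ctrl.get_image("top")[160:320,230:530,::-1]
a=cv2.resize(im,(800,427),interpolation=cv2.INTER_CUBIC);cv2.imwrite("pics/t7.png",a)
u=np.load("pose2.npy")
for r in(.5,1.,1.5): print(r,[((proj("top",S2W(u,[pol(q,-.23+r,.145)]))[0]-[230,160])/.375).round().tolist() for q in(.105,.133)])
E
```

```text
t: 18.1
tool_pos: [0.4022, 0.1037, 0.2226]
tool_rot: [-1.357, -2.832, -0.002]
contact_force: [-0.6, 0.3, 0.2]
opening: -0.0002
0.5 [[395.0, 82.0], [394.0, 52.0]]
1.0 [[338.0, 97.0], [322.0, 71.0]]
1.5 [[296.0, 137.0], [269.0, 121.0]]
```

View pics/t7.png

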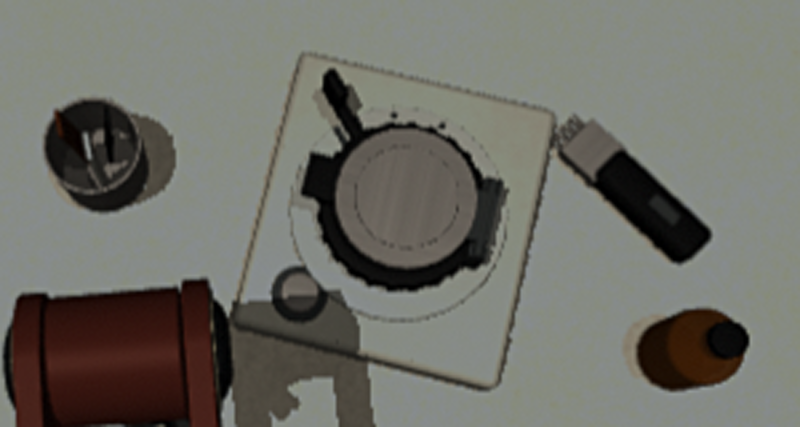

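The lid is shut. The paddle runs (342,97)–(330,73), within about 8 crop px of the positions predicted for 1.0. The button is up and the bystanders haven't moved. Handing in.

```bash
python3 -c "
from station import ctrl
print(ctrl.finish_job())"
```

```text
the job is handed in; nothing more can be done
None
```

I did the three steps in the order asked and handed the job in at about 18 s on the robot's clock; the hand-in gave no verdict.

- **Lid:** I swung it shut by its tab with the closed fingers. Contact at the end was 144.4 mm up (144 mm expected), with about 7 N pressed on it.
- **Timer ring:** I pushed it by its paddle over two clicks, from 0 to the ribs. The last snap showed in the wrist camera.
- **Start button:** I pressed it about 6 mm to its stop, with about 20 N upward there (22 N in all). Then I released it and lifted clear.

The last top picture shows the lid shut, the bottle, cup and clipper where they were at the start, and the arm clear of everything. The paddle is within about 8 crop pixels (roughly 6 mm) of where it should be for the marked stop, and far from the neighbouring clicks. The wrist view agreed, with the lug over the rib pair.

Two checks fell short. My two estimates of the steriliser's position differed by about 6 mm, which I allowed for by feeling for contact. Contact forces while pushing the ring read near zero, so I relied on pictures there. The button springing back up was only seen from above, not measured.

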